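# Clip the knob module onto the lab bench rail

## Task

Mount the loose module with the round knob on the free middle part of the sloping rail, between the two modules already there: hook its lip over the rail's upper edge with the foot still raised, then tilt the foot down until its clip snaps and the module sits flat on the rail, and let go. Leave the wide module, the beaker and the dish where they are.

Things in the scene. Friction and masses are not known exactly. Their poses are not given: they have to be found in the camera images.
- sensor_center (a point): Centre of the housing of the loose grey module with a round black knob: 84 long (x) x 40 wide (y) x 40 mm high (z), 200 g. It lies upright on feet reaching 21 mm below its flat underside: this point is 20 mm above the underside, 41 mm above the bench. Axes: z up, +x the lip end, -x the foot end. Knob 26 mm across, 14 mm high, on top at x = +16 mm. Grip across the 40 mm width.
- sensor_lip (a point): Mid-tooth of this module's fixed lip, 22.5 mm to +x of its centre, 28 mm below it. The leg's inner face is at x = 26.5 mm, the hook tooth runs inwards to x = 18 mm; its upper face is 5.5 mm (at the leg) to 11 mm (at the tip) below the flat underside. Hooked, it is under the rail's upper edge; fully home, this point is about 21 mm from the rail's origin along the rail's x.
- sensor_foot (a point): Free flat spot on top of this module's foot half, 24 mm to -x of its centre and 20 mm above it: a place to press.
- clip (a joint): Sprung black clip under the module's foot end: 0 at rest and when snapped home, up to 0.007 m when pushed outwards. Its tooth has a ramp below: 5 to 20 N down on the foot end pushes it aside until it springs back under the rail's lower edge. Let go before that, the module rests hooked, foot raised on the clip.
- rail: Aluminium rail on a sloping console. Origin: middle of its top face, 70 mm above the bench. x up the slope (away from the robot, rising 35 degrees), y along the rail, z out of the top face. Flange 50 mm wide (x -25 to 25), 4 mm thick, with 34 mm clear below it to the plate beside a 26 mm web. Fixed modules 40 mm wide, no knob, at y = -132 and 132 mm. Home, the module's centre is at z = 20 mm.
- wide_center (a point): Bystander: centre of a wider loose grey rail module without knob (84 x 64 x 40 mm housing, same feet), 41 mm above the bench. Leave it.
- beaker: Bystander: loose glass beaker, 68 mm across, 85 mm high; origin under its base. Leave it.
- dish: Bystander: loose white ceramic dish, 90 mm across, 30 mm high; origin under its base. Leave it.
Mind the look-alikes: they are no part of the job. Leave any yellow look-alike of the part that bears sensor_center alone.

How it is judged:
On the way:
1. the lip is hooked under the rail's upper edge while the foot is still raised (over 8 degrees) (z of sensor_lip in the frame of rail between -0.025 and -0.004 m and x of sensor_lip in the frame of rail between 0.008 and 0.027 m and y of sensor_lip in the frame of rail between -0.1 and 0.1 m and angle between the z axis of sensor_center and the z axis of rail, either way round above 0.14 rad), for 0.1 s.
At the end, for the whole second after the job is handed in: The knob module sits flat on the rail (within 4 degrees, underside within 4 to 5 mm of the top face), its lip under the upper edge, its foot clip sprung back (under 2 mm) below the lower edge, between the two fixed modules, its centre within 95 mm of the rail's middle along the rail, released (angle between the z axis of sensor_center and the z axis of rail, either way round below 0.07 rad and z of sensor_center in the frame of rail between 0.016 and 0.025 m and x of sensor_lip in the frame of rail between 0.014 and 0.027 m and y of sensor_center in the frame of rail between -0.095 and 0.095 m and value of joint clip below 0.002 m); the robot touches nothing.
It fails at once if the wide module is moved more than 25 mm (distance of wide_center from where it was at the start of the episode above 0.025 m).
It fails at once if the beaker is moved more than 25 mm (distance of beaker from where it was at the start of the episode above 0.025 m).
It fails at once if the dish is moved more than 25 mm (distance of dish from where it was at the start of the episode above 0.025 m).
It also fails if it takes over 45 s, if anything falls off the work surface, if the arm or the gripper's body presses on something with over 40 N, if the wrist force passes 120 N, or if a joint passes its speed limit or range.

## Robot

A 7-joint arm with a two-finger parallel gripper is mounted at the origin on the work surface. World frame = base frame: x ahead of the robot, y to its left, z up, the work surface at z = 0. Lengths are in m, angles in rad, forces in N, time in s.
With the tool pointing down it reaches from about 0.4 to 0.85 m from the base axis. Payload 10.4 kg.
Tool frame: the origin (TCP) lies between the finger pads; the fingertips stand 11 mm ahead of it and the grasp point (between the pads) lies 8 mm behind it (r.tcp_to_tips is the distance from the TCP to the fingertips, in m); z points along the fingers, y is the line along which they close (so a half turn about z gives the same grasp; the last joint's range is limited). The gripper opens to 87 mm and grips with 3 to 60 N. Pads are 19 mm wide; open, the fingers measure 117 mm over their backs; the gripper's body (75 mm by 190 mm) begins 51 mm behind the grasp point.
Start: joints at [-1.246, 0.332, -0.065, 1.46, 0.022, 1.35, -0.088], TCP at [0.213, 0.588, 0.234] pointing down, gripper open.
Joint ranges: [-2.6, 2.6], [-0.5, 2.12], [-1.47, 1.34], [0.16, 2.42], [-1.27, 4.41], [0.06, 2.06], [-2.6, 2.6]. Speed limits (rad/s): [2.22, 2.22, 2.79, 2.79, 3.14, 3.14, 3.14].

## Interface

Orientations are given as a unit quaternion [x, y, z, w].
In Python, from bench import r gives the robot as it stands. The module is installed in compiled form; this text tells all that it offers.
- The arm moves only by the shell command python3 -m crank 'ROWS' [FORCE]. ROWS is JSON, a list of rows, each an object of numbers: "claw": the closure, from -1 (fully open) to 1 (shut); "dx", "dy", "dz": the shift along the tool's x, y, z each as a share of 3 cm, from -1 to 1; "ax", "ay", "az": the turn, a rotation vector about the tool's x, y, z each as a share of 6 degrees, from -1 to 1. A call has 1 to 8 rows; each row shifts and turns the commanded pose from where the row before left it, along the tool's axes as they then stand; what a row does not reach is not made up. A row lasts 1/12 s, in which the tool goes at most 41.7 mm and 7.16 degrees, less where a joint would pass 70% of its speed; a pose out of reach is approached as far as the arm can. A call with a number of a shift or a turn outside -1 to 1 is refused whole. A call with a gripper value outside its range is refused whole. The fingers move at their own pace and stop on an object; FORCE is the grip in N (left out, the last holds). Time passes only in rows, so rows that do not move let the fingers close. It gives the time, the measured TCP pose, the force, the opening and the grip force at its end, in the units of the state.
- r.read_state(): the state, without advancing time (a new reading comes with each control period).
- r.camera(name): name is "scene" or "top" or "wrist"; returns a dict with "color" (384x512x3 uint8, red, green, blue), "mtx" (3x3 intrinsics, pixels), "R" (3x3) and "t" (3): a world point X has camera coordinates R X + t; the wrist camera has in their place "hand_eye" (4x4, takes a point from camera to tool coordinates, whose origin is the TCP and whose axes are the flange's). Camera axes: x right, y down, z forward; pixel columns grow to the right and rows downward; lengths in m; the calibration is good to about 2 mm. A picture is of the moment at which its call begins: read the wrist's pose just before it. There is no depth.
- r.close_job(): hands the job in; it is judged then, once.
The state is a dict: "time": time; "joint_positions": joint angles; "joint_vel": joint speeds; "joint_torque": joint torques, N m; "ee_pos": TCP position; "eef_rot": TCP orientation; "ft_force": force on the tool from outside, world axes, zero at the start; "torque": the same for the moment, N m; "width": finger opening in m; "grip_force": force on a finger pad.
Only numpy, scipy, OpenCV 4.12 (cv2) and the standard library are available. Lean on these libraries where they do the work, as an engineer would, in place of code of your own. Each camera call takes 0.05 s, during which the arm holds its last target. There are 200 camera calls.

## Working session

There is one attempt and no reset: what is moved stays moved. The work goes in short steps, Python scripts to look and compute and a shell command to move; the robot and the scene stay as the last step left them, time stands still between calls to the robot, and variables do not carry over. Pictures are saved under pics/ and viewed, at most 10 in all, crops included, and the job is handed in when it is done.

```bash
mkdir -p pics; python3 - <<'E'
from bench import r
import cv2,numpy as np,pickle
s=r.read_state();print({k:np.round(v,3) for k,v in s.items()})
d={}
for n in("scene","top"):
    c=r.camera(n);d[n]=c;cv2.imwrite(f"pics/{n}0.png",c["color"][:,:,::-1]);print(n,c["mtx"].round(1).tolist(),c["R"].round(3).tolist(),c["t"].round(3).tolist())
pickle.dump(d,open("cams.pkl","wb"))
a=np.hstack([cv2.resize(d[n]["color"],(400,300)) for n in d])
E
```

```text
{'time': np.float64(0.0), 'joint_positions': array([-1.246,  0.333, -0.065,  1.461,  0.022,  1.35 , -0.089]), 'joint_vel': array([ 0.001, -0.001, -0.001, -0.001, -0.   , -0.   , -0.001]), 'joint_torque': array([ 0.0000e+00, -6.2325e+01,  2.5000e-02, -3.8988e+01, -6.1000e-02,
        4.0000e-02,  0.0000e+00]), 'ee_pos': array([0.213, 0.587, 0.233]), 'eef_rot': array([ 0.173,  0.985, -0.001, -0.   ]), 'ft_force': array([ 0.674, -0.336, -0.122]), 'torque': array([-0.023, -0.035, -0.041]), 'grip_force': np.float64(0.0), 'width': np.float64(0.087)}
scene [[495.8, 0.0, 252.8], [0.0, 495.8, 183.2], [0.0, 0.0, 1.0]] [[0.702, 0.712, -0.004], [0.493, -0.491, -0.719], [-0.513, 0.503, -0.695]] [-0.386, -0.23, 1.793]
top [[348.6, 0.0, 252.6], [0.0, 348.6, 190.4], [0.0, 0.0, 1.0]] [[0.014, -1.0, 0.004], [-0.997, -0.015, -0.072], [0.072, -0.003, -0.997]] [0.0, 0.57, 1.244]
```

View pics/scene0.png

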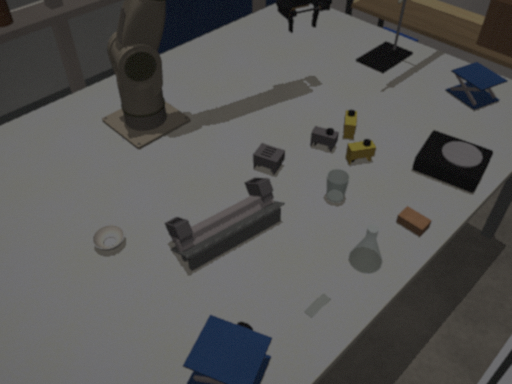

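View pics/top0.png

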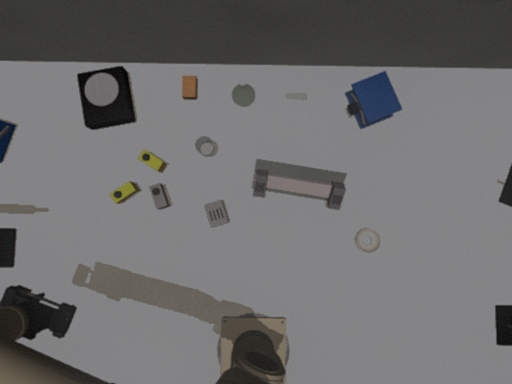

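The top view shows these candidates: a grey knob module at (159,196), yellow look-alikes at (151,160) and (124,192), and the wide module without a knob at (217,213). The rail runs around (298,185), the beaker is at (206,147) and the dish at (368,240). I choose the grey one at (159,196) and check it in a close crop.

```bash
python3 - <<'E'
import pickle,cv2,numpy as np
d=pickle.load(open("cams.pkl","rb"))
f=lambda n,x,y,w,h,k:np.clip(cv2.resize(d[n]["color"][y:y+h,x:x+w,::-1],None,fx=k,fy=k,interpolation=cv2.INTER_CUBIC).astype(int)*1.5,0,255).astype(np.uint8)
a=f("top",130,165,60,60,6.6667);b=f("scene",300,115,60,60,6.6667);c=f("top",240,150,120,30*2,6.6667)[:200*2]
cv2.imwrite("pics/c1.png",np.vstack([np.hstack([a,b])]))
cv2.imwrite("pics/c2.png",np.vstack([f("top",240,150,120,70,6),]))
E
```

```text
(no output)
```

View pics/c1.png

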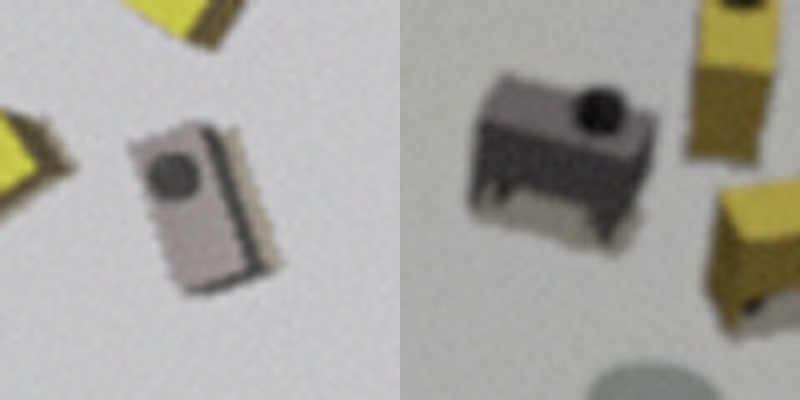

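View pics/c2.png

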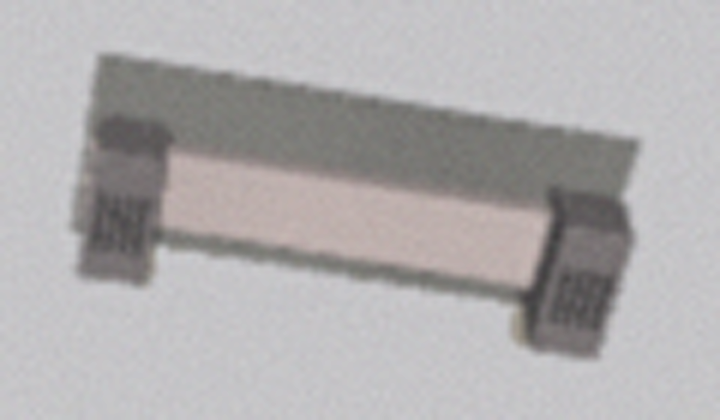

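The crop confirms a grey module with a black knob, knob towards upper left, so the lip end is there. The top-face corners in the crop are about (130,145), (205,122), (252,268) and (188,293). I read the rail and fixed-module corners off the second crop and fit the poses.

```bash
cat > h.py <<'E'
import numpy as np,pickle,cv2
from scipy.optimize import least_squares
from scipy.spatial.transform import Rotation as Rn
def proj(c,X):
    p=(np.atleast_2d(X)@c["R"].T+c["t"])@c["mtx"].T; return p[:,:2]/p[:,2:]
def ray(c,uv,z):
    d=c["R"].T@np.linalg.solve(c["mtx"],[*uv,1.]);o=-c["R"].T@c["t"];return o+d*(z-o[2])/d[2]
def railR(yaw): return Rn.from_euler("z",yaw)*Rn.from_euler("y",-35,degrees=True)
def wristcam(c,s):
    T=np.eye(4);T[:3,:3]=Rn.from_quat(s["eef_rot"]).as_matrix();T[:3,3]=s["ee_pos"]
    W=np.linalg.inv(T@c["hand_eye"]);return dict(mtx=c["mtx"],R=W[:3,:3],t=W[:3,3],color=c["color"])
E
python3 - <<'E'
from h import *
d=pickle.load(open("cams.pkl","rb"));c=d["top"]
o=lambda p,k,ox,oy:(np.array(p)+.5)/k-.5+[ox,oy]
for p in [(130,145),(205,122),(252,268),(188,293)]: print(ray(c,o(p,6.667,130,165),.061).round(4))
print("knob",ray(c,o((173,175),6.667,130,165),.075).round(4))
# joint fit module x,y,yaw
obj=np.array([[42,20,20],[42,-20,20],[-42,-20,20],[-42,20,20],[16,0,34]])/1000
px=o([(130,145),(205,122),(252,268),(188,293),(173,175)],6.667,130,165)
f=lambda q:(proj(c,Rn.from_euler("z",q[2]).apply(obj)+[q[0],q[1],.041])-px).ravel()
q=least_squares(f,[.5,.4,.3]);print("module",q.x.round(4),np.degrees(q.x[2]),f(q.x).round(1))
rob=np.array([[42,152,40],[42,112,40],[-42,112,40],[-42,152,40],[42,-112,40],[42,-152,40],[-42,-152,40],[-42,-112,40],
])/1000
rp=o([(100,150),(165,152),(152,283),(80,273),(560,235),(632,238),(600,357),(530,346)],6,240,150)
g=lambda q:(proj(c,railR(q[2]).apply(rob)+[q[0],q[1],.07])-rp).ravel()
e=o([(168,152),(552,206),(160,232),(528,290)],6,240,150)
def g2(q):
    R=railR(q[2]);out=[]
    for x,ps in((.025,e[:2]),(-.025,e[2:])):
        a,b=proj(c,R.apply([[x,-.11,0],[x,.11,0]])+[q[0],q[1],.07]);n=np.array([-(b-a)[1],(b-a)[0]])/np.linalg.norm(b-a)
        out+=list((ps-a)@n*2)
    return np.r_[g(q),out]
q=least_squares(g2,[.7,-.1,0]);print("rail",q.x.round(4),np.degrees(q.x[2]),g2(q.x).round(1))
for n,uv in(("wide",(217,213)),("beaker",(206,147)),("y1",(151,160)),("y2",(124,192))):print(n,ray(c,uv,.05).round(3))
E
```

```text
[0.5764 0.3721 0.061 ]
[0.5891 0.3331 0.061 ]
[0.5126 0.3059 0.061 ]
[0.499  0.3389 0.061 ]
knob [0.5599 0.3451 0.075 ]
module [0.5444 0.3378 0.3717] 21.29866319713634 [ 0.1  0.  -0.4 -0.5  0.5  0.  -0.7  0.3  0.4  0.2]
rail [ 0.5835 -0.1492 -0.1425] -8.167128823271755 [-0.6 -0.2  0.4  1.3 -1.1  0.6 -0.6  0.4  1.1 -2.   1.  -0.7 -0.2  0.2
  0.   0.2  0.3  2.5 -1.4 -1.3]
wide [0.486 0.133 0.05 ]
beaker [0.721 0.177 0.05 ]
y1 [0.671 0.372 0.05 ]
y2 [0.556 0.463 0.05 ]
```

The grey knob module sits at (0.544, 0.338) with yaw 21.3°. The rail is at (0.583, -0.149) with yaw -8.2°. I write a move calculator, then reach above the module and look.

```bash
cat >> h.py <<'E'
def plan(p,R,s=None):
    "TCP target -> first turn (tool axes, 6deg units), then shift (new tool axes, 3cm units)"
    from bench import r
    s=s or r.read_state();R0=Rn.from_quat(s["eef_rot"])
    print("turn",(np.degrees((R0.inv()*R).as_rotvec())/6).round(2),"shift",(R.inv().apply(np.array(p)-s["ee_pos"])/.03).round(2))
def toolR(Rm): return Rm*Rn.from_matrix([[-1,0,0],[0,1,0],[0,0,-1]])  # tool x=-mod x, z=-mod z
def grasp(cpos,Rm,gx=0,gz=0): # TCP for a module held with grasp pt at module (gx,0,gz)
    return cpos+Rm.apply([gx,0,gz-.008]),toolR(Rm)
E
python3 - <<'E'
from h import *
Rm=Rn.from_euler("z",21.3,degrees=True)
p,R=grasp(np.array([.544,.338,.18]),Rm);print(p);plan(p,R)
E
```

```text
[0.544 0.338 0.172]
turn [-0.01 -0.   -6.87] shift [ -7.26 -11.75   2.03]
```

```bash
python3 -m crank '[{"az":-1,"claw":-1},{"az":-1},{"az":-1},{"az":-1},{"az":-1},{"az":-1},{"az":-0.87},{"dx":-0.6,"dy":-1}]' 40; python3 -m crank '[{"dx":-0.6,"dy":-1},{"dx":-0.6,"dy":-1},{"dx":-0.6,"dy":-1},{"dx":-0.6,"dy":-1},{"dx":-0.6,"dy":-1},{"dx":-0.6,"dy":-1},{"dx":-0.6,"dy":-1},{"dx":-0.6,"dy":-1}]'; python3 -m crank '[{"dx":-0.6,"dy":-1,"dz":0.2},{"dx":-0.6,"dy":-1,"dz":0.2},{"dx":-0.6,"dy":-0.7},{},{}]'
python3 - <<'E'
from h import *
from bench import r
s=r.read_state();c=wristcam(r.camera("wrist"),s);pickle.dump((c,s),open("w1.pkl","wb"))
cv2.imwrite("pics/w1.png",c["color"][:,:,::-1])
Rm=Rn.from_euler("z",21.3,degrees=True)
p,R=grasp(np.array([.544,.338,.041]),Rm);plan(p,R,s)
obj=np.array([[42,20,20],[42,-20,20],[-42,-20,20],[-42,20,20],[16,0,34]])/1000
print(proj(c,Rm.apply(obj)+[.5444,.3378,.041]).round(0))
E
```

```text
turn [-0.01 -0.   -6.87] shift [ -7.26 -11.75   6.66]
[[208. 434.]
 [190. 446.]
 [151. 416.]
 [169. 403.]
 [185. 441.]]invalid input at $[0]: expected keys claw, dx, dy, dz, ax, ay, az
invalid input at $[0]: expected keys claw, dx, dy, dz, ax, ay, az
invalid input at $[0]: expected keys claw, dx, dy, dz, ax, ay, az
```

View pics/w1.png

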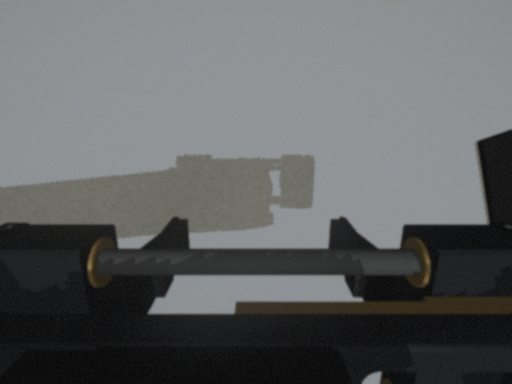

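Every row needs all the keys, so nothing moved. The picture only shows empty bench with the fingers at the bottom of the view. I resend the rows in full.

```bash
python3 -m crank '[{"claw":-1,"dx":0,"dy":0,"dz":0,"ax":0,"ay":0,"az":-1},{"claw":-1,"dx":0,"dy":0,"dz":0,"ax":0,"ay":0,"az":-1},{"claw":-1,"dx":0,"dy":0,"dz":0,"ax":0,"ay":0,"az":-1},{"claw":-1,"dx":0,"dy":0,"dz":0,"ax":0,"ay":0,"az":-1},{"claw":-1,"dx":0,"dy":0,"dz":0,"ax":0,"ay":0,"az":-1},{"claw":-1,"dx":0,"dy":0,"dz":0,"ax":0,"ay":0,"az":-1},{"claw":-1,"dx":0,"dy":0,"dz":0,"ax":0,"ay":0,"az":-0.87},{"claw":-1,"dx":-0.6,"dy":-1,"dz":0,"ax":0,"ay":0,"az":0}]' 40
python3 -m crank '[{"claw":-1,"dx":-0.6,"dy":-1,"dz":0,"ax":0,"ay":0,"az":0},{"claw":-1,"dx":-0.6,"dy":-1,"dz":0,"ax":0,"ay":0,"az":0},{"claw":-1,"dx":-0.6,"dy":-1,"dz":0,"ax":0,"ay":0,"az":0},{"claw":-1,"dx":-0.6,"dy":-1,"dz":0,"ax":0,"ay":0,"az":0},{"claw":-1,"dx":-0.6,"dy":-1,"dz":0,"ax":0,"ay":0,"az":0},{"claw":-1,"dx":-0.6,"dy":-1,"dz":0,"ax":0,"ay":0,"az":0},{"claw":-1,"dx":-0.6,"dy":-1,"dz":0,"ax":0,"ay":0,"az":0},{"claw":-1,"dx":-0.6,"dy":-1,"dz":0.2,"ax":0,"ay":0,"az":0}]'
python3 -m crank '[{"claw":-1,"dx":-0.6,"dy":-1,"dz":0.2,"ax":0,"ay":0,"az":0},{"claw":-1,"dx":-0.6,"dy":-1,"dz":0.2,"ax":0,"ay":0,"az":0},{"claw":-1,"dx":-0.6,"dy":-0.7,"dz":0,"ax":0,"ay":0,"az":0},{"claw":-1,"dx":0,"dy":0,"dz":0,"ax":0,"ay":0,"az":0},{"claw":-1,"dx":0,"dy":0,"dz":0,"ax":0,"ay":0,"az":0}]'
python3 - <<'E'
from h import *
from bench import r
s=r.read_state();c=wristcam(r.camera("wrist"),s);pickle.dump((c,s),open("w1.pkl","wb"))
cv2.imwrite("pics/w2.png",c["color"][:,:,::-1])
Rm=Rn.from_euler("z",21.3,degrees=True)
p,R=grasp(np.array([.544,.338,.041]),Rm);plan(p,R,s)
obj=np.array([[42,20,20],[42,-20,20],[-42,-20,20],[-42,20,20],[16,0,34]])/1000
print(proj(c,Rm.apply(obj)+[.5444,.3378,.041]).round(0).tolist())
E
```

```text
time: 0.82
ee_pos: [0.2339, 0.5694, 0.2329]
eef_rot: [-0.192, 0.981, 0.001, -0.002]
ft_force: [-0.9, 1.2, 0.1]
width: 0.0871
grip_force: 0.0
time: 1.48
ee_pos: [0.4635, 0.3939, 0.2285]
eef_rot: [-0.185, 0.983, 0.0, 0.001]
ft_force: [0.6, 0.0, 0.3]
width: 0.087
grip_force: 0.0
time: 1.9
ee_pos: [0.5429, 0.3373, 0.2149]
eef_rot: [-0.183, 0.983, -0.0, -0.0]
ft_force: [-0.2, 0.7, -0.7]
width: 0.0868
grip_force: 0.0
turn [-0.01 -0.01 -0.03] shift [-0.04  0.01  6.06]
[[276.0, 216.0], [241.0, 216.0], [239.0, 142.0], [277.0, 142.0], [258.0, 198.0]]
```

View pics/w2.png

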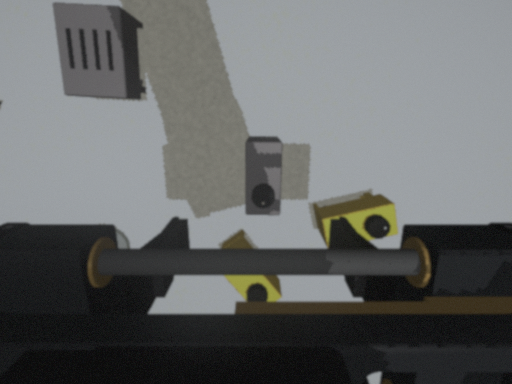

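The wrist view shows the grey knob module at column 246–281, rows 138–215, knob at (263,196). That is about 5 px to +y of the prediction, and yellow's nearest corner is at (312,208). I split the offset, narrow the fingers and descend slightly towards the foot side.

```bash
python3 -m crank '[{"claw":-0.4,"dx":0.26,"dy":0.11,"dz":0,"ax":0,"ay":0,"az":0},{"claw":-0.4,"dx":0,"dy":0,"dz":1,"ax":0,"ay":0,"az":0},{"claw":-0.4,"dx":0,"dy":0,"dz":1,"ax":0,"ay":0,"az":0},{"claw":-0.4,"dx":0,"dy":0,"dz":1,"ax":0,"ay":0,"az":0},{"claw":-0.4,"dx":0,"dy":0,"dz":1,"ax":0,"ay":0,"az":0},{"claw":-0.4,"dx":0,"dy":0,"dz":1,"ax":0,"ay":0,"az":0},{"claw":-0.4,"dx":0,"dy":0,"dz":0.6,"ax":0,"ay":0,"az":0},{"claw":-0.4,"dx":0,"dy":0,"dz":0.46,"ax":0,"ay":0,"az":0}]' 10
python3 -m crank '[{"claw":1,"dx":0,"dy":0,"dz":0,"ax":0,"ay":0,"az":0},{"claw":1,"dx":0,"dy":0,"dz":0,"ax":0,"ay":0,"az":0},{"claw":1,"dx":0,"dy":0,"dz":0,"ax":0,"ay":0,"az":0},{"claw":1,"dx":0,"dy":0,"dz":0,"ax":0,"ay":0,"az":0},{"claw":1,"dx":0,"dy":0,"dz":0,"ax":0,"ay":0,"az":0}]' 10
python3 -m crank '[{"claw":1,"dx":0,"dy":0,"dz":0,"ax":0,"ay":0,"az":0},{"claw":1,"dx":0,"dy":0,"dz":0,"ax":0,"ay":0,"az":0},{"claw":1,"dx":0,"dy":0,"dz":0,"ax":0,"ay":0,"az":0},{"claw":1,"dx":0,"dy":0,"dz":0,"ax":0,"ay":0,"az":0}]' 45
```

```text
time: 2.62
ee_pos: [0.5305, 0.3402, 0.0317]
eef_rot: [-0.186, 0.983, -0.0, -0.001]
ft_force: [0.3, -0.4, 0.3]
width: 0.0614
grip_force: 0.0
time: 3.03
ee_pos: [0.5341, 0.3399, 0.0355]
eef_rot: [-0.185, 0.983, 0.001, 0.001]
ft_force: [-0.4, -0.8, 5.8]
width: 0.0398
grip_force: 10.0
time: 3.37
ee_pos: [0.5341, 0.3399, 0.0355]
eef_rot: [-0.185, 0.983, 0.001, 0.001]
ft_force: [-1.2, -0.5, 7.7]
width: 0.0398
grip_force: 44.9
```

```bash
python3 -m crank '[{"claw":1,"dx":0,"dy":0,"dz":-0.5,"ax":0,"ay":0,"az":0},{"claw":1,"dx":0,"dy":0,"dz":-1,"ax":0,"ay":0,"az":0},{"claw":1,"dx":0,"dy":0,"dz":-1,"ax":0,"ay":0,"az":0},{"claw":1,"dx":0,"dy":0,"dz":-1,"ax":0,"ay":0,"az":0},{"claw":1,"dx":0,"dy":0,"dz":-1,"ax":0,"ay":0,"az":0},{"claw":1,"dx":0,"dy":0,"dz":-1,"ax":0,"ay":0,"az":0},{"claw":1,"dx":0,"dy":0,"dz":-1,"ax":0,"ay":0,"az":0},{"claw":1,"dx":0,"dy":0,"dz":0,"ax":0,"ay":0,"az":0}]' 45
python3 - <<'E'
from h import *
from bench import r
s=r.read_state();c=wristcam(r.camera("wrist"),s);pickle.dump((c,s),open("w2.pkl","wb"))
cv2.imwrite("pics/w3.png",cv2.resize(c["color"][:,:,::-1],None,fx=1.5,fy=1.5,interpolation=cv2.INTER_CUBIC))
T=Rn.from_quat(s["eef_rot"])
# predicted px for several gx, grasp at module (gx,0,gz)
for gx,gz in((-.01,0),(-.01,.003),(-.006,0)):
    Rm=T*Rn.from_matrix([[-1,0,0],[0,1,0],[0,0,-1]])
    cen=s["ee_pos"]-Rm.apply([gx,0,gz-.008])
    obj=np.array([[-42,-20,20],[-42,20,20],[-42,20,-20],[-42,-20,-20],[16,0,34]])/1000
    print(gx,gz,(1.5*proj(c,Rm.apply(obj)+cen)).round(0).tolist())
E
```

```text
time: 4.03
ee_pos: [0.5353, 0.3405, 0.2362]
eef_rot: [-0.185, 0.983, 0.002, 0.005]
ft_force: [-0.1, 0.0, -0.6]
width: 0.0396
grip_force: 44.9
-0.01 0 [[319.0, 307.0], [451.0, 307.0], [437.0, 274.0], [335.0, 274.0], [385.0, 500.0]]
-0.01 0.003 [[321.0, 304.0], [450.0, 304.0], [436.0, 272.0], [336.0, 272.0], [385.0, 492.0]]
-0.006 0 [[319.0, 295.0], [451.0, 295.0], [437.0, 264.0], [335.0, 264.0], [385.0, 489.0]]
```

View pics/w3.png

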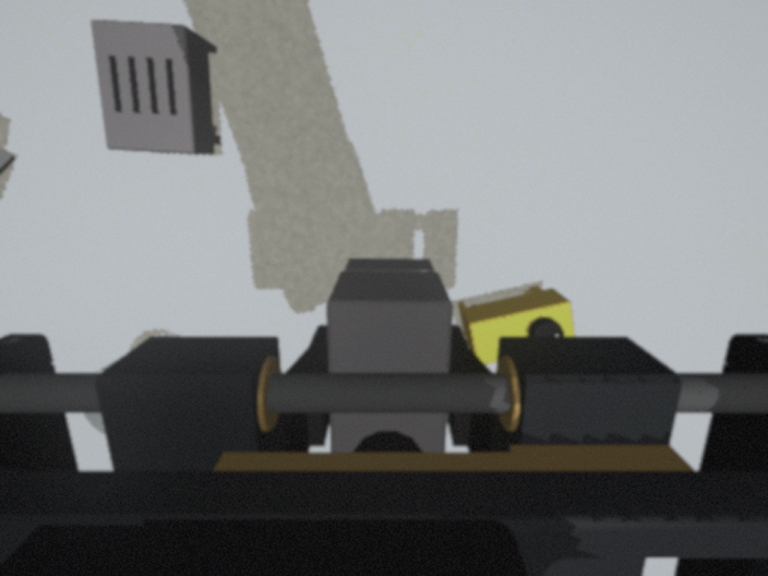

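The module is held square. Its foot-end face shows corners near (329,301), (448,301), (434,271) and (347,271), with the knob's near edge at (388,432). I fit the in-hand pose from these.

```bash
python3 - <<'E'
from h import *
c,s=pickle.load(open("w2.pkl","rb"));T=Rn.from_quat(s["eef_rot"])
obj=np.array([[-42,-20,20],[-42,20,20],[-42,20,-20],[-42,-20,-20],[3,0,34]])/1000
px=np.array([(329,301),(448,301),(434,271),(347,271),(388,432)])/1.5
def f(q):
    Rm=T*Rn.from_matrix([[-1,0,0],[0,1,0],[0,0,-1]])*Rn.from_euler("y",q[3])
    return np.r_[(proj(c,Rm.apply(obj)+s["ee_pos"]-Rm.apply([q[0],q[2],q[1]-.008]))-px).ravel(),q[3]/.02,q[2]/.003]
q=least_squares(f,[-.01,0,0,0],x_scale=.01);print(q.x.round(4),f(q.x).round(1))
h=wristcam;C=-c["R"].T@c["t"];print("cam in tool",T.inv().apply(C-s["ee_pos"]).round(3), "lookdir",T.inv().apply(c["R"][2]).round(2))
E
```

```text
[-0.0144  0.0213 -0.0012  0.0131] [ 2.4 -0.6 -1.6 -0.6  0.1  0.  -2.  -0.   0.7  1.2  0.7 -0.4]
cam in tool [ 0.075  0.001 -0.151] lookdir [-0.27 -0.    0.96]
```

```bash
python3 - <<'E'
from h import *
c,s=pickle.load(open("w2.pkl","rb"));g=cv2.cvtColor(c["color"],cv2.COLOR_RGB2GRAY)
print(c["mtx"].round(1).tolist(),s["ee_pos"],s["eef_rot"].round(3))
for r_ in (185,192,205,215,235,290):print(r_,g[r_,200:320:2].tolist())
print(g[165:310:2,258].tolist())
cv2.imwrite("pics/w3c.png",np.clip(cv2.resize(c["color"][160:310,180:340,::-1],None,fx=4,fy=4,interpolation=cv2.INTER_CUBIC)*1.6,0,255).astype(np.uint8))
E
```

```text
[[284.7, 0.0, 258.7], [0.0, 284.7, 188.6], [0.0, 0.0, 1.0]] [0.53532466 0.34054862 0.23623365] [-0.185  0.983  0.002  0.005]
185 [140, 142, 143, 142, 140, 136, 137, 142, 142, 139, 138, 140, 126, 75, 60, 61, 58, 60, 58, 58, 60, 60, 62, 59, 60, 60, 60, 60, 60, 58, 56, 61, 58, 59, 59, 60, 60, 60, 61, 60, 59, 60, 58, 61, 61, 58, 74, 120, 141, 140, 142, 146, 176, 186, 188, 190, 185, 187, 188, 190]
192 [138, 143, 141, 141, 137, 141, 146, 145, 143, 143, 138, 97, 61, 62, 59, 59, 59, 60, 62, 58, 59, 61, 58, 60, 59, 60, 59, 56, 60, 58, 57, 60, 61, 60, 56, 61, 59, 58, 59, 59, 59, 59, 63, 59, 60, 61, 60, 63, 100, 153, 169, 180, 186, 186, 188, 189, 188, 189, 188, 189]
205 [138, 141, 140, 138, 139, 170, 185, 187, 174, 102, 79, 81, 81, 81, 80, 80, 81, 81, 81, 79, 79, 79, 80, 77, 81, 80, 78, 81, 80, 80, 82, 77, 79, 79, 81, 79, 81, 77, 80, 78, 79, 80, 78, 81, 79, 77, 80, 80, 78, 79, 80, 124, 135, 95, 81, 92, 95, 84, 83, 85]
215 [185, 187, 186, 186, 186, 186, 181, 172, 162, 108, 78, 80, 82, 80, 81, 80, 81, 79, 81, 78, 81, 80, 80, 79, 78, 78, 78, 79, 79, 74, 77, 78, 76, 80, 76, 78, 78, 79, 78, 79, 76, 
[... 176 characters left out ...]
 75, 78, 78, 77, 77, 75, 78, 73, 76, 79, 77, 76, 76, 75, 76, 78, 73, 75, 76, 79, 75, 74, 78, 77, 75, 77, 76, 71, 51, 36, 32, 27, 32, 30, 30, 37, 95, 158]
290 [21, 27, 17, 32, 37, 32, 34, 28, 58, 153, 124, 74, 78, 74, 76, 79, 77, 76, 74, 75, 75, 72, 58, 47, 33, 21, 24, 23, 24, 19, 26, 24, 22, 26, 34, 48, 58, 68, 74, 75, 78, 75, 74, 76, 76, 72, 75, 75, 101, 170, 126, 46, 29, 31, 30, 30, 30, 25, 22, 20]
[138, 144, 145, 130, 74, 61, 61, 63, 63, 58, 58, 60, 61, 59, 59, 58, 56, 60, 72, 75, 80, 78, 78, 78, 78, 74, 79, 78, 78, 79, 75, 77, 77, 76, 75, 73, 76, 75, 77, 77, 75, 72, 49, 47, 49, 51, 53, 54, 57, 57, 59, 59, 55, 54, 52, 65, 75, 74, 75, 75, 76, 50, 24, 22, 23, 21, 25, 16, 44, 58, 58, 59, 60]
```

View pics/w3c.png

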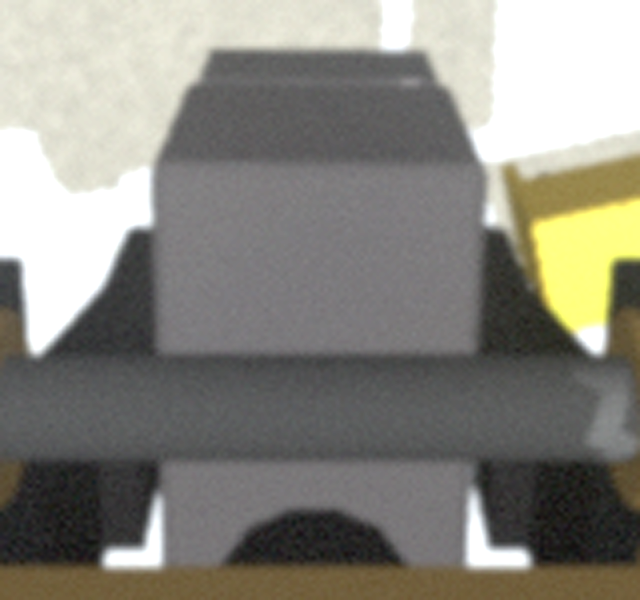

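```bash
python3 - <<'E'
from h import *
c,s=pickle.load(open("w2.pkl","rb"));T=Rn.from_quat(s["eef_rot"])
obj=np.array([[-42,-20,20],[-42,20,20],[-42,20,-20],[-42,-20,-20],[3,0,34]])/1000
px=np.array([(218.5,200),(301.5,200),(291.5,181),(227.5,181),(258,287)])
for sp in(.001,.02,.2):
  def f(q):
    Rm=T*Rn.from_matrix([[-1,0,0],[0,1,0],[0,0,-1]])*Rn.from_euler("y",q[3])
    return np.r_[(proj(c,Rm.apply(obj)+s["ee_pos"]-Rm.apply([q[0],q[2],q[1]-.008]))-px).ravel(),q[3]/sp,q[2]/.003]
  q=least_squares(f,[-.01,0,0,0],x_scale=.01);print(q.x.round(4),f(q.x).round(1))
E
```

```text
[-0.013   0.0183 -0.0012  0.    ] [ 2.5 -1.1 -3.7 -1.  -1.7 -0.7  1.4 -0.7  1.3  3.2  0.  -0.4]
[-0.0131  0.0184 -0.0012  0.0024] [ 2.5 -1.  -3.7 -0.9 -1.7 -0.8  1.4 -0.8  1.3  3.2  0.1 -0.4]
[-0.0131  0.0185 -0.0012  0.004 ] [ 2.6 -0.9 -3.7 -0.9 -1.7 -0.8  1.4 -0.9  1.3  3.2  0.  -0.4]
```

The camera fit for grip height (18 mm above centre) conflicts with the kinematics (2.5 mm). I check by touch, lowering gently until the feet meet the bench.

```bash
python3 -m crank '[{"claw":1,"dx":0,"dy":0,"dz":1,"ax":0,"ay":0,"az":0},{"claw":1,"dx":0,"dy":0,"dz":1,"ax":0,"ay":0,"az":0},{"claw":1,"dx":0,"dy":0,"dz":1,"ax":0,"ay":0,"az":0},{"claw":1,"dx":0,"dy":0,"dz":1,"ax":0,"ay":0,"az":0},{"claw":1,"dx":0,"dy":0,"dz":1,"ax":0,"ay":0,"az":0},{"claw":1,"dx":0,"dy":0,"dz":0.8,"ax":0,"ay":0,"az":0},{"claw":1,"dx":0,"dy":0,"dz":0,"ax":0,"ay":0,"az":0},{"claw":1,"dx":0,"dy":0,"dz":0,"ax":0,"ay":0,"az":0}]'
python3 -m crank '[{"claw":1,"dx":0,"dy":0,"dz":0.2,"ax":0,"ay":0,"az":0},{"claw":1,"dx":0,"dy":0,"dz":0,"ax":0,"ay":0,"az":0}]'
python3 -m crank '[{"claw":1,"dx":0,"dy":0,"dz":0.2,"ax":0,"ay":0,"az":0},{"claw":1,"dx":0,"dy":0,"dz":0,"ax":0,"ay":0,"az":0}]'
```

```text
time: 4.75
ee_pos: [0.5321, 0.3384, 0.0533]
eef_rot: [-0.185, 0.983, -0.001, -0.002]
ft_force: [-0.3, 0.2, -0.5]
width: 0.0395
grip_force: 44.9
time: 4.92
ee_pos: [0.5338, 0.3396, 0.0497]
eef_rot: [-0.185, 0.983, 0.0, 0.001]
ft_force: [-0.1, -0.2, -1.8]
width: 0.0398
grip_force: 44.9
time: 5.08
ee_pos: [0.5333, 0.3393, 0.0428]
eef_rot: [-0.185, 0.983, 0.0, 0.0]
ft_force: [-0.4, -0.8, -1.5]
width: 0.0397
grip_force: 44.9
```

There was no contact down to 0.043, so the kinematic value holds: grip 2.5 mm above centre and about 9 mm towards the foot. Next I lift, carry the module to above the rail and look at the rail from there.

```bash
python3 -m crank '[{"claw":1,"dx":0,"dy":0,"dz":-0.7,"ax":0,"ay":0,"az":0},{"claw":1,"dx":0,"dy":0,"dz":-1,"ax":0,"ay":0,"az":0},{"claw":1,"dx":0,"dy":0,"dz":-1,"ax":0,"ay":0,"az":0},{"claw":1,"dx":0,"dy":0,"dz":-1,"ax":0,"ay":0,"az":0},{"claw":1,"dx":0,"dy":0,"dz":-1,"ax":0,"ay":0,"az":0},{"claw":1,"dx":0,"dy":0,"dz":-1,"ax":0,"ay":0,"az":0},{"claw":1,"dx":0,"dy":0,"dz":-0.5,"ax":0,"ay":0,"az":0},{"claw":1,"dx":0,"dy":0,"dz":0,"ax":0,"ay":0,"az":0}]'
cat >> h.py <<'E'
GX,GZ=-.009,.0025
RAIL=[.5835,-.1492,-.1425]
def mod_at(x,y,z,th,q=None):
    q=q or RAIL;RR=railR(q[2]);Rm=RR*Rn.from_euler("y",th,degrees=True)
    return grasp(RR.apply([x,y,z])+[q[0],q[1],.07],Rm,GX,GZ)
def where(s,q=None):
    "module pose in rail frame from the measured TCP: centre, lip, theta"
    q=q or RAIL;RR=railR(q[2]);Rm=Rn.from_quat(s["eef_rot"])*Rn.from_matrix([[-1,0,0],[0,1,0],[0,0,-1]])
    c=s["ee_pos"]-Rm.apply([GX,0,GZ-.008]);f=lambda p:(RR.inv().apply(p-[q[0],q[1],.07])*1000).round(1)
    print("centre",f(c),"lip",f(c+Rm.apply([.0225,0,-.028])),"euler",(RR.inv()*Rm).as_euler("xyz",degrees=True).round(1),"F rail",RR.inv().apply(s["ft_force"]).round(1))
E
python3 - <<'E'
from h import *
p,R=mod_at(.0,0,.12,28);print(p,R.as_quat());plan(p,R)
E
```

```text
time: 5.75
ee_pos: [0.5348, 0.3402, 0.2338]
eef_rot: [-0.185, 0.983, 0.002, 0.003]
ft_force: [0.6, -0.2, -1.4]
width: 0.0394
grip_force: 44.9
[ 0.50718959 -0.13825156  0.16174242] [ 0.07105695  0.99560232 -0.00434603  0.06089365]
turn [ 0.34 -1.08  4.9 ] shift [ -1.05 -15.92   2.55]
```

```bash
python3 -m crank '[{"claw":1,"dx":0,"dy":0,"dz":0,"ax":0.07,"ay":-0.22,"az":0.98},{"claw":1,"dx":0,"dy":0,"dz":0,"ax":0.07,"ay":-0.22,"az":0.98},{"claw":1,"dx":0,"dy":0,"dz":0,"ax":0.07,"ay":-0.22,"az":0.98},{"claw":1,"dx":0,"dy":0,"dz":0,"ax":0.07,"ay":-0.22,"az":0.98},{"claw":1,"dx":0,"dy":0,"dz":0,"ax":0.07,"ay":-0.22,"az":0.98},{"claw":1,"dx":0,"dy":-0.9,"dz":0,"ax":0,"ay":0,"az":0},{"claw":1,"dx":0,"dy":-1,"dz":0,"ax":0,"ay":0,"az":0},{"claw":1,"dx":0,"dy":-1,"dz":0,"ax":0,"ay":0,"az":0}]'
python3 -m crank '[{"claw":1,"dx":0,"dy":-1,"dz":0,"ax":0,"ay":0,"az":0},{"claw":1,"dx":0,"dy":-1,"dz":0,"ax":0,"ay":0,"az":0},{"claw":1,"dx":0,"dy":-1,"dz":0,"ax":0,"ay":0,"az":0},{"claw":1,"dx":0,"dy":-1,"dz":0,"ax":0,"ay":0,"az":0},{"claw":1,"dx":0,"dy":-1,"dz":0,"ax":0,"ay":0,"az":0},{"claw":1,"dx":0,"dy":-1,"dz":0,"ax":0,"ay":0,"az":0},{"claw":1,"dx":0,"dy":-1,"dz":0,"ax":0,"ay":0,"az":0},{"claw":1,"dx":0,"dy":-1,"dz":0,"ax":0,"ay":0,"az":0}]'
python3 -m crank '[{"claw":1,"dx":-0.3,"dy":-1,"dz":0,"ax":0,"ay":0,"az":0},{"claw":1,"dx":-0.3,"dy":-1,"dz":0,"ax":0,"ay":0,"az":0},{"claw":1,"dx":-0.4,"dy":-1,"dz":0,"ax":0,"ay":0,"az":0},{"claw":1,"dx":0,"dy":-1,"dz":0,"ax":0,"ay":0,"az":0},{"claw":1,"dx":0,"dy":-1,"dz":0,"ax":0,"ay":0,"az":0},{"claw":1,"dx":0,"dy":0,"dz":0,"ax":0,"ay":0,"az":0},{"claw":1,"dx":0,"dy":0,"dz":0,"ax":0,"ay":0,"az":0}]'
python3 - <<'E'
from h import *
from bench import r
s=r.read_state();c=wristcam(r.camera("wrist"),s);pickle.dump((c,s),open("w3.pkl","wb"))
cv2.imwrite("pics/w4.png",np.clip(cv2.resize(c["color"][:,:,::-1],None,fx=1.5,fy=1.5,interpolation=cv2.INTER_CUBIC)*1.3,0,255).astype(np.uint8))
where(s);RR=railR(RAIL[2])
rob=np.array([[42,112,40],[-42,112,40],[42,-112,40],[-42,-112,40],[25,60,0],[25,-60,0],[-25,60,0],[-25,-60,0]])/1000
print((1.5*proj(c,RR.apply(rob)+[RAIL[0],RAIL[1],.07])).round(0).tolist())
p,R=mod_at(.018,0,.06,28);plan(p,R,s)
E
```

```text
time: 6.42
ee_pos: [0.5199, 0.2523, 0.2277]
eef_rot: [0.07, 0.996, -0.008, 0.059]
ft_force: [0.9, -0.5, -2.2]
width: 0.0397
grip_force: 44.9
time: 7.08
ee_pos: [0.4858, 0.0141, 0.2297]
eef_rot: [0.071, 0.996, -0.007, 0.059]
ft_force: [0.7, -1.0, -1.4]
width: 0.0397
grip_force: 44.9
time: 7.67
ee_pos: [0.4941, -0.1388, 0.2343]
eef_rot: [0.073, 0.996, -0.007, 0.059]
ft_force: [-0.1, 1.0, -2.1]
width: 0.0396
grip_force: 44.9
centre [ 31.1  -2.4 186.8] lip [ 37.7  -2.6 151.5] euler [-0.5 28.2 -0.2] F rail [-1.4  1.  -1.6]
[[550.0, 400.0], [541.0, 285.0], [235.0, 400.0], [244.0, 285.0], [466.0, 376.0], [318.0, 375.0], [464.0, 315.0], [320.0, 314.0]]
turn [-0.06 -0.04 -0.03] shift [-1.6   0.08  3.94]
```

View pics/w4.png

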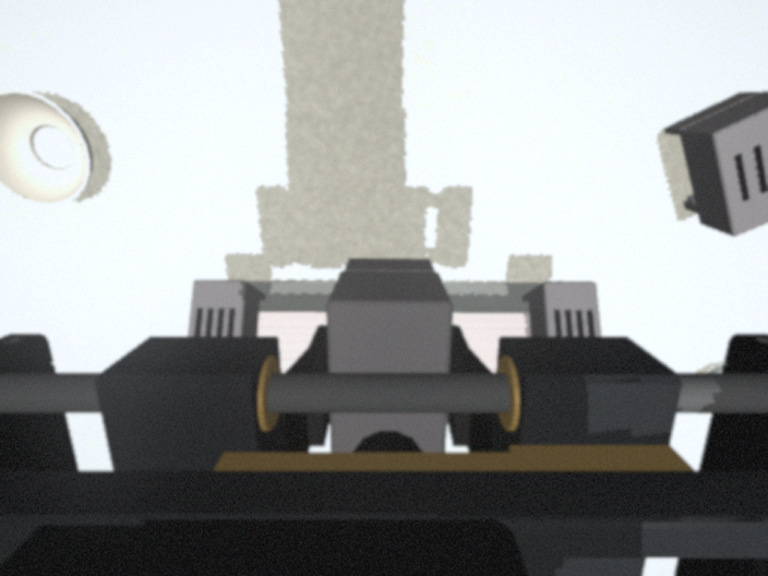

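The view confirms the rail estimate within about 2 mm. The fixed modules' inner lower corners are at (240,283) and (544,283) against predicted (244,285) and (541,285), and the lower edge is at row 312 against 314. Next I move to a stand-off above the upper edge.

```bash
python3 - <<'E'
from h import *
p,R=mod_at(.036,0,.06,29);plan(p,R)
print(R.inv().apply(railR(RAIL[2]).apply([0,0,-.03])/.03).round(2),R.inv().apply(railR(RAIL[2]).apply([-.03,0,0])/.03).round(2))
E
```

```text
turn [-0.06  0.13 -0.  ] shift [-2.18  0.02  3.61]
[-0.48  0.    0.87] [0.87 0.   0.48]
```

```bash
python3 -m crank '[{"claw":1,"dx":0,"dy":0,"dz":0,"ax":-0.06,"ay":0.13,"az":0},{"claw":1,"dx":-0.6,"dy":0,"dz":0.8,"ax":0,"ay":0,"az":0},{"claw":1,"dx":-0.6,"dy":0,"dz":0.9,"ax":0,"ay":0,"az":0},{"claw":1,"dx":-0.6,"dy":0,"dz":0.9,"ax":0,"ay":0,"az":0},{"claw":1,"dx":-0.38,"dy":0,"dz":0.6,"ax":0,"ay":0,"az":0},{"claw":1,"dx":0,"dy":0.02,"dz":0.4,"ax":0,"ay":0,"az":0},{"claw":1,"dx":0,"dy":0,"dz":0,"ax":0,"ay":0,"az":0},{"claw":1,"dx":0,"dy":0,"dz":0,"ax":0,"ay":0,"az":0}]'
python3 - <<'E'
from h import *
from bench import r
s=r.read_state();where(s)
p,R=mod_at(.037,0,.031,29);plan(p,R,s)
E
```

```text
time: 8.38
ee_pos: [0.57, -0.1467, 0.1344]
eef_rot: [0.07, 0.996, -0.004, 0.052]
ft_force: [0.2, 0.1, -1.9]
width: 0.0398
grip_force: 44.9
centre [36.2  0.6 61. ] lip [42.3  0.6 25.6] euler [ 0.1 29.   0.1] F rail [-1.   0.2 -1.7]
turn [ 0.   -0.01  0.01] shift [-0.51 -0.02  0.86]
```

```bash
python3 -m crank '[{"claw":1,"dx":-0.17,"dy":0,"dz":0.29,"ax":0,"ay":0,"az":0},{"claw":1,"dx":-0.17,"dy":0,"dz":0.29,"ax":0,"ay":0,"az":0},{"claw":1,"dx":-0.17,"dy":0,"dz":0.28,"ax":0,"ay":0,"az":0},{"claw":1,"dx":0,"dy":0,"dz":0,"ax":0,"ay":0,"az":0},{"claw":1,"dx":0,"dy":0,"dz":0,"ax":0,"ay":0,"az":0}]'
python3 - <<'E'
from h import *
from bench import r
s=r.read_state();where(s);p,R=mod_at(.016,0,.029,29);plan(p,R,s)
E
```

```text
time: 8.8
ee_pos: [0.5884, -0.1499, 0.1101]
eef_rot: [0.071, 0.996, -0.004, 0.052]
ft_force: [0.2, -0.2, -2.4]
width: 0.0396
grip_force: 44.9
centre [37.6  0.  30.5] lip [43.7  0.  -4.9] euler [ 0. 29.  0.] F rail [-1.2 -0.2 -2.1]
turn [-0.    0.    0.01] shift [ 0.61 -0.    0.39]
```

```bash
python3 -m crank '[{"claw":1,"dx":0.2,"dy":0,"dz":0.13,"ax":0,"ay":0,"az":0},{"claw":1,"dx":0.2,"dy":0,"dz":0.13,"ax":0,"ay":0,"az":0},{"claw":1,"dx":0,"dy":0,"dz":0,"ax":0,"ay":0,"az":0}]'
python3 -c "
from h import *
from bench import r
where(r.read_state())"
python3 -m crank '[{"claw":1,"dx":0.1,"dy":0,"dz":0.06,"ax":0,"ay":0,"az":0},{"claw":1,"dx":0.1,"dy":0,"dz":0.06,"ax":0,"ay":0,"az":0},{"claw":1,"dx":0,"dy":0,"dz":0,"ax":0,"ay":0,"az":0},{"claw":1,"dx":0,"dy":0,"dz":0,"ax":0,"ay":0,"az":0}]'
python3 -c "
from h import *
from bench import r
where(r.read_state())"
```

```text
time: 9.05
ee_pos: [0.5756, -0.1482, 0.1006]
eef_rot: [0.071, 0.996, -0.003, 0.052]
ft_force: [-0.9, -0.4, -2.2]
width: 0.0395
grip_force: 44.9
centre [21.6 -0.1 30.1] lip [27.7 -0.1 -5.3] euler [ 0.  29.1  0. ] F rail [-1.9 -0.5 -1.3]
time: 9.38
ee_pos: [0.5719, -0.1474, 0.0975]
eef_rot: [0.071, 0.996, -0.004, 0.053]
ft_force: [0.2, 0.8, -1.0]
width: 0.0396
grip_force: 44.9
centre [16.7  0.2 29.7] lip [22.8  0.2 -5.7] euler [ 0.  28.9  0. ] F rail [-0.4  0.8 -0.8]
```

```bash
python3 -m crank '[{"claw":1,"dx":0.09,"dy":0,"dz":0.06,"ax":0,"ay":0,"az":0},{"claw":1,"dx":0,"dy":0,"dz":0,"ax":0,"ay":0,"az":0},{"claw":1,"dx":0,"dy":0,"dz":0,"ax":0,"ay":0,"az":0}]'
python3 -c "
from h import *
from bench import r
where(r.read_state())"
python3 -m crank '[{"claw":1,"dx":0.09,"dy":0,"dz":0.06,"ax":0,"ay":0,"az":0},{"claw":1,"dx":0,"dy":0,"dz":0,"ax":0,"ay":0,"az":0},{"claw":1,"dx":0,"dy":0,"dz":0,"ax":0,"ay":0,"az":0}]'
python3 -c "
from h import *
from bench import r
where(r.read_state())"
```

```text
time: 9.63
ee_pos: [0.5699, -0.1471, 0.0958]
eef_rot: [0.071, 0.996, -0.004, 0.053]
ft_force: [-0.2, -0.0, 2.3]
width: 0.0397
grip_force: 44.9
centre [14.1  0.1 29.5] lip [20.3  0.2 -5.9] euler [ 0.  28.9  0. ] F rail [ 1.2 -0.   2. ]
time: 9.88
ee_pos: [0.5692, -0.1471, 0.095]
eef_rot: [0.071, 0.996, -0.004, 0.055]
ft_force: [2.1, 0.8, 7.2]
width: 0.0393
grip_force: 45.0
centre [13.   0.  29.3] lip [19.3  0.  -6. ] euler [ 0.  28.7  0. ] F rail [5.7 1.1 4.8]
```

Contact appeared just where the geometry says leg and flange corner meet, so the lip is hooked at 29° with lip z -6 mm and x 19 mm. Now I compute the tilt-down path about the upper edge.

```bash
python3 - <<'E'
from h import *
from bench import r
s=r.read_state();P=[(s["ee_pos"],Rn.from_quat(s["eef_rot"]))]
for th,xl in((23,24.4),(17,24.9),(11,25.4),(6,25.8),(0,26.2)):
    t=np.radians(th);ex=np.array([np.cos(t),-np.sin(t)]);ez=np.array([np.sin(t),np.cos(t)])
    c=np.array([25,0])-xl*ex+20.3*ez
    p,R=mod_at(c[0]/1000,0,c[1]/1000,th);p0,R0=P[-1]
    print(th,c.round(1),"turn",(np.degrees((R0.inv()*R).as_rotvec())/6).round(2),"pre",(R0.inv().apply(p-p0)/.03).round(2),"post",(R.inv().apply(p-p0)/.03).round(2));P.append((p,R))
E
```

```text
23 [10.5 28.2] turn [ 0.   -0.94  0.01] pre [0.04 0.   0.1 ] post [0.05 0.   0.1 ]
17 [ 7.1 26.7] turn [ 0. -1.  0.] pre [ 0.06 -0.    0.12] post [ 0.07 -0.    0.11]
11 [ 3.9 24.8] turn [-0. -1. -0.] pre [0.06 0.   0.12] post [0.07 0.   0.12]
6 [ 1.5 22.9] turn [ 0.   -0.83  0.  ] pre [0.05 0.   0.1 ] post [0.06 0.   0.1 ]
0 [-1.2 20.3] turn [-0. -1.  0.] pre [0.06 0.   0.13] post [0.07 0.   0.12]
```

```bash
python3 -m crank '[{"claw":1,"dx":0.02,"dy":0,"dz":0.05,"ax":0,"ay":-0.47,"az":0},{"claw":1,"dx":0.02,"dy":0,"dz":0.05,"ax":0,"ay":-0.47,"az":0},{"claw":1,"dx":0.03,"dy":0,"dz":0.06,"ax":0,"ay":-0.5,"az":0},{"claw":1,"dx":0.03,"dy":0,"dz":0.06,"ax":0,"ay":-0.5,"az":0},{"claw":1,"dx":0,"dy":0,"dz":0,"ax":0,"ay":0,"az":0},{"claw":1,"dx":0,"dy":0,"dz":0,"ax":0,"ay":0,"az":0}]' 60
python3 -c "
from h import *
from bench import r
where(r.read_state())"
python3 -m crank '[{"claw":1,"dx":0.03,"dy":0,"dz":0.06,"ax":0,"ay":-0.5,"az":0},{"claw":1,"dx":0.03,"dy":0,"dz":0.06,"ax":0,"ay":-0.5,"az":0},{"claw":1,"dx":0,"dy":0,"dz":0,"ax":0,"ay":0,"az":0}]'
python3 -c "
from h import *
from bench import r
where(r.read_state())"
```

```text
time: 10.38
ee_pos: [0.5656, -0.1466, 0.0874]
eef_rot: [0.07, 0.985, -0.01, 0.155]
ft_force: [-8.0, 2.3, 12.8]
width: 0.0395
grip_force: 60.0
centre [ 5.4  0.  27.3] lip [18.6  0.1 -6.1] euler [ 0.1 17.2 -0. ] F rail [ 0.6  1.2 15.3]
time: 10.63
ee_pos: [0.5652, -0.1465, 0.0833]
eef_rot: [0.07, 0.976, -0.014, 0.208]
ft_force: [-6.7, 1.7, 12.6]
width: 0.0397
grip_force: 60.0
centre [ 2.4  0.  25.2] lip [19.1  0.1 -6.6] euler [ 0.1 11.  -0. ] F rail [ 1.6  0.7 14.3]
```

```bash
python3 -m crank '[{"claw":1,"dx":0.03,"dy":0,"dz":0.06,"ax":0,"ay":-0.5,"az":0},{"claw":1,"dx":0.03,"dy":0,"dz":0.06,"ax":0,"ay":-0.5,"az":0},{"claw":1,"dx":0,"dy":0,"dz":0,"ax":0,"ay":0,"az":0}]'
python3 -c "
from h import *
from bench import r
where(r.read_state())"
python3 -m crank '[{"claw":1,"dx":0.03,"dy":0,"dz":0.06,"ax":0,"ay":-0.5,"az":0},{"claw":1,"dx":0.03,"dy":0,"dz":0.06,"ax":0,"ay":-0.5,"az":0},{"claw":1,"dx":0,"dy":0,"dz":0,"ax":0,"ay":0,"az":0},{"claw":1,"dx":0,"dy":0,"dz":0,"ax":0,"ay":0,"az":0}]'
python3 -c "
from h import *
from bench import r
where(r.read_state())"
```

```text
time: 10.88
ee_pos: [0.5647, -0.1467, 0.0788]
eef_rot: [0.069, 0.963, -0.018, 0.258]
ft_force: [-1.7, 0.0, 6.0]
width: 0.0392
grip_force: 60.0
centre [-1.  -0.2 22.8] lip [19.  -0.1 -7.1] euler [ 0.  5. -0.] F rail [ 2.  -0.2  5.9]
time: 11.22
ee_pos: [0.5664, -0.1468, 0.0767]
eef_rot: [0.068, 0.949, -0.021, 0.308]
ft_force: [-18.2, 4.8, 29.9]
width: 0.0395
grip_force: 60.1
centre [-1.5 -0.  21.1] lip [21.5 -0.  -6.5] euler [ 0.1 -1.  -0.1] F rail [ 1.8  2.2 35.2]
```

Flat now, with 35 N pressing. I tug gently upwards to test whether the clip has snapped.

```bash
python3 -m crank '[{"claw":1,"dx":0,"dy":0,"dz":-0.15,"ax":0,"ay":0.15,"az":0},{"claw":1,"dx":0,"dy":0,"dz":0,"ax":0,"ay":0,"az":0},{"claw":1,"dx":0,"dy":0,"dz":0,"ax":0,"ay":0,"az":0}]'
python3 -c "
from h import *
from bench import r
where(r.read_state())"
python3 -m crank '[{"claw":1,"dx":0,"dy":0,"dz":-0.1,"ax":0,"ay":0,"az":0},{"claw":1,"dx":0,"dy":0,"dz":0,"ax":0,"ay":0,"az":0},{"claw":1,"dx":0,"dy":0,"dz":0,"ax":0,"ay":0,"az":0}]'
python3 -c "
from h import *
from bench import r
where(r.read_state())"
```

```text
time: 11.47
ee_pos: [0.5638, -0.1462, 0.0785]
eef_rot: [0.067, 0.952, -0.022, 0.299]
ft_force: [17.2, -2.2, -15.6]
width: 0.0396
grip_force: 60.0
centre [-2.4  0.2 23.9] lip [20.   0.3 -4.1] euler [-0.   0.1  0.1] F rail [  5.2   0.3 -22.7]
time: 11.72
ee_pos: [0.5622, -0.1459, 0.08]
eef_rot: [0.067, 0.952, -0.022, 0.299]
ft_force: [41.6, -7.9, -42.0]
width: 0.0395
grip_force: 60.0
centre [-2.9  0.3 26.1] lip [19.6  0.3 -2. ] euler [-0.1  0.1  0.1] F rail [ 10.6  -1.9 -58.7]
```

It holds against 58 N of pull while flat, so the clip is home. I ease back to neutral, open and retract along the rail normal.

```bash
python3 -m crank '[{"claw":1,"dx":0,"dy":0,"dz":0.2,"ax":0,"ay":0,"az":0},{"claw":1,"dx":0,"dy":0,"dz":0,"ax":0,"ay":0,"az":0}]'
python3 -m crank '[{"claw":-0.4,"dx":0,"dy":0,"dz":0,"ax":0,"ay":0,"az":0},{"claw":-0.4,"dx":0,"dy":0,"dz":0,"ax":0,"ay":0,"az":0},{"claw":-0.4,"dx":0,"dy":0,"dz":0,"ax":0,"ay":0,"az":0},{"claw":-0.4,"dx":0,"dy":0,"dz":0,"ax":0,"ay":0,"az":0},{"claw":-0.4,"dx":0,"dy":0,"dz":0,"ax":0,"ay":0,"az":0}]'
python3 -m crank '[{"claw":-0.4,"dx":0,"dy":0,"dz":-0.5,"ax":0,"ay":0,"az":0},{"claw":-0.4,"dx":0,"dy":0,"dz":-1,"ax":0,"ay":0,"az":0},{"claw":-0.4,"dx":0,"dy":0,"dz":-1,"ax":0,"ay":0,"az":0},{"claw":-0.4,"dx":0,"dy":0,"dz":-1,"ax":0,"ay":0,"az":0},{"claw":-0.4,"dx":0,"dy":0,"dz":-1,"ax":0,"ay":0,"az":0},{"claw":-0.4,"dx":0,"dy":0,"dz":-1,"ax":0,"ay":0,"az":0},{"claw":-0.4,"dx":0,"dy":0,"dz":0,"ax":0,"ay":0,"az":0}]'
python3 - <<'E'
from h import *
from bench import r
s=r.read_state();w=wristcam(r.camera("wrist"),s);c=r.camera("scene")
f=lambda im,k:np.clip(cv2.resize(im[:,:,::-1],k,interpolation=cv2.INTER_CUBIC)*1.6,0,255).astype(np.uint8)
RR=railR(RAIL[2])
im=f(w["color"],(512,384));im2=f(c["color"][150:270,150:300],(500,400))
out=np.zeros((600,800,3),np.uint8);out[:200,:267]=cv2.resize(im,(267,200));out[:400,290:790]=im2
out[400:,:]=0;crop=f(w["color"][100:300,150:370],(220*1,200));out[400:600,0:220]=crop;cv2.imwrite("pics/end.png",out)
E
```

```text
time: 11.88
ee_pos: [0.5648, -0.1464, 0.0758]
eef_rot: [0.068, 0.952, -0.021, 0.299]
ft_force: [3.8, 0.9, -0.5]
width: 0.0396
grip_force: 60.0
time: 12.3
ee_pos: [0.5641, -0.1463, 0.0753]
eef_rot: [0.068, 0.952, -0.021, 0.298]
ft_force: [0.0, -0.3, 1.0]
width: 0.0593
grip_force: 0.0
time: 12.88
ee_pos: [0.4771, -0.1334, 0.2081]
eef_rot: [0.067, 0.951, -0.019, 0.302]
ft_force: [0.4, -0.6, 1.0]
width: 0.061
grip_force: 0.0
```

View pics/end.png

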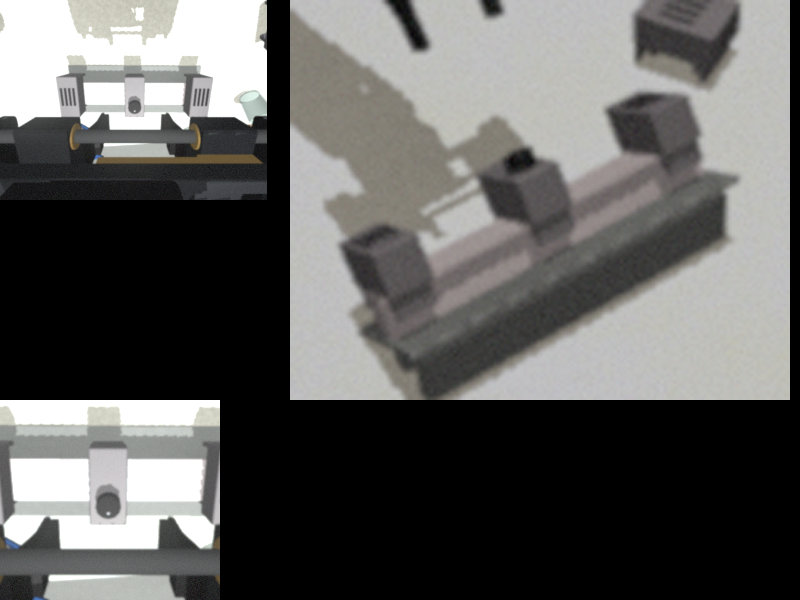

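The knob module (knob at (520,160) in the scene crop) sits flat midway between the two fixed modules, aligned with them in both views, and the gripper is clear. I hand in.

```bash
python3 -c "
from bench import r
print(r.close_job())"
```

```text
the job is handed in; nothing more can be done
None
```

The knob module is hooked, snapped and released on the middle of the rail: it held flat against a 58 N tug, and the final pictures show it level with its neighbours; I've handed the job in, and no verdict was returned.

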